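Drive the stuck piston out of the biscuit press

TASK

The orange piston is stuck in the barrel of the biscuit press. Take the wooden-handled pusher from its holder, feel its rod through the off-centre hole of the press's cap plate and gently (never over 20 N on cap or piston) push the piston out of the bottom so that it drops into the steel dish below; then stand the pusher back in its holder, rod down and fully seated. Touch the piston only with the pusher, and leave the dish where it is and the small things around undisturbed.

Things in the scene. Friction and masses are not known exactly. Their poses are not given: they have to be found in the camera images.
- press: Biscuit press, fixed: a grey crossbar (76 x 206 mm, top at 118 mm) on two posts, 90 mm to either side along its y, carries an upright aluminium barrel (outer diameter 44 mm, bore 36 mm, 70 to 145 mm above the table). Origin on the table under the barrel's axis, z up. The barrel hangs on rubber: above about 4 N of downward load it sinks, 2 N per mm, at most 8 mm.
- press_top (a point): On the barrel's axis, level with the top (153 mm up) of its steel cap plate, 58 x 58 x 8 mm. The plate's one round through hole (diameter 20 mm, chamfered 1.5 mm) has its centre 6 mm from this point. The cap was screwed on at any angle and is stiff: the hole's direction differs every time and is not measured; see it from above or feel for it with the rod.
- press_outlet (a point): Centre of the barrel's open lower end, 70 mm above the table. Inside the barrel, 80 to 90 mm above the table, four sprung rubber lip segments grip the piston with a friction of about 8 to 14 N.
- piston: Orange plastic piston, a cylinder of diameter 33 mm and height 26 mm, 0.05 kg, stuck upright in the barrel, its underside 75 to 81 mm above the table. Origin: centre of its underside. Once its top is below the lips (80 mm above the table, less what the barrel has sunk) it falls by itself.
- catch_dish: loose round steel dish, diameter 131 mm, 42 mm high, standing on the table under the barrel, floor 3 mm thick. Origin: centre of its underside.
- pusher: Loose pusher, about 0.16 kg: straight steel rod (diameter 16 mm, 90 mm long, tip chamfered 1.5 mm), above it a steel collar (diameter 36 mm, 6 mm thick) and a square wooden handle 24 x 24 mm, 6 to 56 mm above the origin, faces square to its x and y. Origin: centre of the collar's underside; z away from the rod. It starts upright in the holder, collar on the mouth.
- pusher_tip (a point): centre of the rod's tip, 90 mm below the pusher's origin
- pusher_grip (a point): middle of the wooden handle, 33 mm above the pusher's origin: the place to grip
- holder: dark wooden holder fixed to the table: a tube of outer diameter 44 mm and bore 25 mm, 100 mm high, on a foot of diameter 80 mm. Origin: centre of the underside.
- holder_mouth (a point): centre of the holder's mouth, 100 mm above the table; the pusher's collar rests here when seated
- cutter_large: bystander: round steel pastry cutter, diameter 72 mm, 43 mm high, origin at its underside's centre
- cutter_small: bystander: round steel pastry cutter, diameter 48 mm, 43 mm high, origin at its underside's centre
- tip_a: bystander: steel piping tip, a cone of diameter 25 mm, 40 mm high, origin at its underside's centre

How it is judged:
By the outcome, as a careful person would: the job done as asked, in the order asked, and still so for the second after the job is handed in, with the robot touching nothing.
It also fails if it takes over 72 s, if anything falls off the work surface, if the arm or the gripper's body presses on something with over 40 N, if the wrist force passes 120 N, or if a joint passes its speed limit or range.

ROBOT

A 6-joint arm with a two-finger parallel gripper is mounted at the origin on the work surface; the furniture and walls round the work are solid. World frame = base frame: x ahead of the robot, y to its left, z up, the work surface at z = 0. Lengths are in m, angles in degrees, forces in N, time in s.
With the tool pointing down it reaches from about 0.4 to 0.825 m from the base axis. Payload 7 kg.
Tool frame: the origin (TCP) lies at the very end of the fingers, on their centre line; the grasp point (between the pads) lies 19 mm behind it (robot.grip_point_offset is the distance from the TCP to the grasp point, in m); z points along the fingers, y is the line along which they close (so a half turn about z gives the same grasp; the last joint's range is limited). The gripper opens to 85 mm and grips with 20 to 120 N. Pads are 22 mm wide; open, the fingers measure 114 mm over their backs; the gripper's body (76 mm by 85 mm) begins 54 mm behind the grasp point. The pads swing forward as they close: fully open they stand 13 mm farther back than shut.
Start: joints at [-58.264, 20.546, 0.682, 0, -70.136, -16.507], TCP at [0.177, -0.651, 0.231] pointing down, gripper open.
Joint ranges: [-176.03, 176.03], [-82.01, 121.73], [-58.28, 71.71], [-173.87, 95.51], [-174.79, -0.11], [-173.66, 173.66]. Speed limits (degrees/s): [136.94, 136.94, 172.46, 180, 180, 180].

INTERFACE

Orientations are given as a 3x3 rotation matrix whose columns are the frame's x, y, z axes.
In Python, from workcell import observe, viewer, close_job, robot gives the robot as it stands.
- The arm moves only by the tool apply_moves, never from a script. Its argument "series" is text: rows parted by semicolons, each of 5 numbers parted by spaces: the shift along the tool's x, y, z each as a share of 750 mm, from -1 to 1, then the turn about the tool's z as a share of 2 pi rad, from -1 to 1, then the closure, from -1 (fully open) to 1 (shut). In form: dx dy dz turn jaw; .... A call has 1 to 12 rows; each row shifts and turns the commanded pose from where the row before left it, along the tool's axes as they then stand; what a row does not reach is not made up. A row lasts 1/12 s, in which the tool goes at most 41.7 mm and 7.16 degrees, less where a joint would pass 70% of its speed; a pose out of reach is approached as far as the arm can. A call with a number of a shift or a turn outside -1 to 1 is refused whole. A call with a gripper value outside its range is refused whole. The fingers move at their own pace and stop on an object; the grip force is fixed at half the most. Time passes only in rows, so rows that do not move let the fingers close. It gives the time, the measured TCP pose, the force, the opening and the grip force at its end, in the units of the state.
- observe(): the state, without advancing time (a new reading comes with each control period).
- viewer.get_image(name): name is "scene" or "top" or "wrist"; returns a dict with "pixels" (384x512x3 uint8, red, green, blue), "fx", "fy", "cx", "cy" (pixels), "view" (4x4, takes a point from world to camera coordinates). Camera axes: x right, y up, looking along -z (the intrinsics and any distortion apply to the point x, -y, -z); pixel columns grow to the right and rows downward; lengths in m; the calibration is good to about 2 mm. A picture is of the moment at which its call begins. There is no depth.
- close_job(): hands the job in; it is judged then, once.
The state is a dict: "t": time; "joint_pos": joint angles; "qvel": joint speeds; "effort": joint torques, N m; "ee_pos": TCP position; "tool_rot": TCP orientation; "wrist_force": force on the tool from outside, world axes, zero at the start; "wrist_torque": the same for the moment, N m; "grip_width": finger opening in m; "grip_force": force on a finger pad.
Only numpy, scipy, OpenCV 4.12 (cv2) and the standard library are available. Lean on these libraries where they do the work, as an engineer would, in place of code of your own. Each camera call takes 0.05 s, during which the arm holds its last target. There are 200 camera calls.

## Working session

There is one attempt and no reset: what is moved stays moved. The work goes in short steps, Python scripts to look and compute and a tool call to move; the robot and the scene stay as the last step left them, time stands still between calls to the robot, and variables do not carry over. Pictures are saved under pics/ and viewed, at most 13 in all, crops included, and the job is handed in when it is done.

Besides the shell and the picture viewer there is one more tool, called after "Request:" as name(argument=value, ...) on one line, values as JSON. apply_moves: Moves the arm, as the interface text tells. Shift numbers are shares of 750 mm and turn numbers shares of 2 pi rad, none past 1 either way. Its arguments: {"type":"object","properties":{"series":{"type":"string"}},"required":["series"]}

```bash
mkdir -p pics; ls
python3 - <<'E'
from workcell import observe, viewer, robot
import cv2,numpy as np
s=observe();print(s)
ims=[]
for n in("scene","top"):
    d=viewer.get_image(n);cv2.imwrite(f"pics/{n}0.png",d["pixels"][:,:,::-1]);print(n,d["fx"],d["fy"],d["cx"],d["cy"],[k for k in d]);print(np.round(d["view"],4))
d=viewer.get_image("wrist");cv2.imwrite("pics/wrist0.png",d["pixels"][:,:,::-1]);print(d["fx"],d["cx"],d["cy"],np.round(d["view"],4))
E
```

```text
pics
{'t': 0.0, 'joint_pos': array([-5.82657647e+01,  2.05894627e+01,  6.32979334e-01, -1.95234882e-02,
       -7.01368141e+01, -1.65079616e+01]), 'qvel': array([-0.23051272, -0.0956946 , -0.12770503, -0.12257826,  0.00139219,
       -0.03221398]), 'effort': array([ 1.29868400e-03, -5.83328640e+01,  2.93409348e+01,  6.93632439e+00,
       -6.13821874e-03,  1.86025284e-05]), 'ee_pos': array([ 0.17712556, -0.65083302,  0.2303818 ]), 'tool_rot': array([[-9.64926587e-01, -2.62519221e-01, -5.83903110e-04],
       [-2.62519824e-01,  9.64925349e-01,  1.55345216e-03],
       [ 1.55611862e-04,  1.65225343e-03, -9.99998623e-01]]), 'wrist_force': array([ 0.36813721, -0.16556706,  0.7429508 ]), 'wrist_torque': array([ 0.01299913,  0.00126393, -0.03326428]), 'grip_force': 0.0, 'grip_width': 0.08552088519129165}
scene 355.6813538856499 355.6813538856499 255.34346590992988 191.09559245012673 ['pixels', 'fx', 'fy', 'cx', 'cy', 'view']
[[ 0.5216 -0.8529  0.0241 -0.318 ]
 [ 0.3968  0.2675  0.8781 -0.3551]
 [-0.7553 -0.4484  0.478  -0.4436]
 [ 0.      0.      0.      1.    ]]
top 358.94726685463723 358.94726685463723 256.0922486233957 192.35204743811767 ['pixels', 'fx', 'fy', 'cx', 'cy', 'view']
[[-1.910e-02 -9.998e-01 -1.000e-04  1.400e-03]
 [ 9.865e-01 -1.890e-02  1.628e-01 -6.267e-01]
 [-1.628e-01  3.100e-03  9.867e-01 -8.642e-01]
 [ 0.000e+00  0.000e+00  0.000e+00  1.000e+00]]
266.40629387115735 260.1283387091314 192.3521667688775 [[-0.2625  0.9649  0.0014  0.6739]
 [-0.9176 -0.2491 -0.3097  0.0408]
 [-0.2985 -0.0825  0.9508 -0.3792]
 [ 0.      0.      0.      1.    ]]
```

View pics/top0.png

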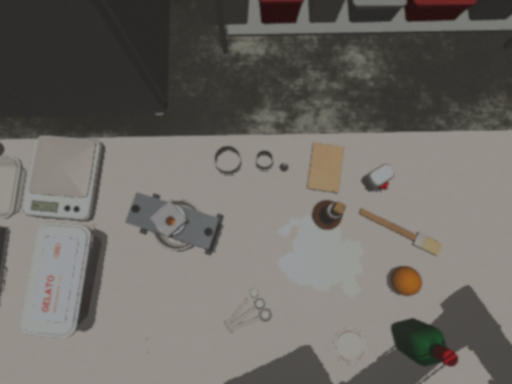

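View pics/scene0.png

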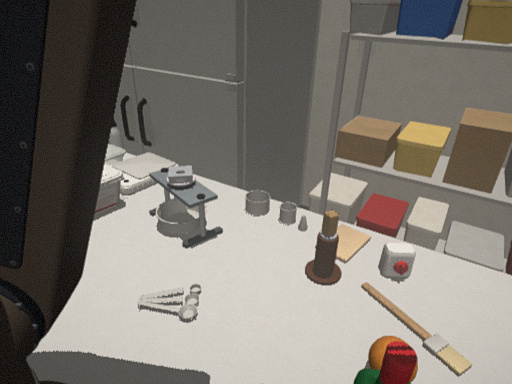

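```bash
cat > h.py <<'E'
import numpy as np,cv2
from workcell import observe,viewer,robot
def ray(d,u,v):
    V=np.array(d["view"]);R=V[:3,:3];c=-R.T@V[:3,3]
    r=R.T@np.array([(u-d["cx"])/d["fx"],-(v-d["cy"])/d["fy"],-1.]);return c,r/np.linalg.norm(r)
def plane(d,u,v,z):
    c,r=ray(d,u,v);return c+r*(z-c[2])/r[2]
def cross(a,b):
    (c1,r1),(c2,r2)=a,b
    s=np.linalg.lstsq(np.c_[r1,-r2],c2-c1,rcond=None)[0]
    p,q=c1+s[0]*r1,c2+s[1]*r2;return (p+q)/2,np.linalg.norm(p-q)
def proj(d,p):
    q=np.array(d["view"])@np.r_[p,1];return d["cx"]+d["fx"]*q[0]/-q[2],d["cy"]+d["fy"]*q[1]/q[2]
E
python3 - <<'E'
from h import *
t=viewer.get_image("top");s=viewer.get_image("scene")
for n,d in(("top",t),("scene",s)):print(n,"cam",np.round(ray(d,0,0)[0],3))
print("mouth/handle top",cross(ray(t,339,208),ray(s,331,213)))
print("cap centre",cross(ray(t,170,219),ray(s,180,171)))
print("foot centre z=0.01",plane(t,327,215,.01),plane(s,323,272,.01))
print("handle top at .156",plane(t,339,208,.156))
print("cap at .153",plane(t,170,219,.153),plane(s,180,171,.153))
for n,u,v in(("cutL",228,160),("cutS",264,160),("tipa",284,167)):print(n,plane(t,u,v,.03))
a=cv2.resize(t["pixels"][170:270,110:230],None,fx=4,fy=4,interpolation=2);b=cv2.resize(t["pixels"][180:240,300:360],None,fx=6,fy=6,interpolation=2)
c=cv2.resize(s["pixels"][200:290,290:360],None,fx=4,fy=4,interpolation=2)
im=np.zeros((400,800,3),np.uint8);im[:400,:480]=a;im[:320,480:]=b[:320,:320]
im2=np.zeros((400,800,3),np.uint8);im2[:360,:280]=c
e=cv2.resize(s["pixels"][155:255,140:235],None,fx=4,fy=4,interpolation=2);im2[:400,300:680]=e
cv2.imwrite("pics/a.png",np.r_[im,im2][:,:,::-1][:800]);
cv2.imwrite("pics/a.png",cv2.resize(np.r_[im,im2][:,:,::-1],(600,600)))
E
```

```text
top cam [ 0.478 -0.008  0.955]
scene cam [-0.028 -0.375  0.532]
mouth/handle top (array([ 0.57066567, -0.19595339,  0.15616389]), np.float64(0.001810468479063659))
cap centre (array([0.55226216, 0.18386785, 0.15471532]), np.float64(0.0021774626158303652))
foot centre z=0.01 [ 0.56925529 -0.19667539  0.01      ] [ 0.56387402 -0.20051529  0.01      ]
handle top at .156 [ 0.57027963 -0.19514833  0.156     ]
cap at .153 [0.55311821 0.18342787 0.153     ] [0.55439416 0.18742634 0.153     ]
cutL [0.71843801 0.06217676 0.03      ]
cutS [ 0.71661372 -0.03322353  0.03      ]
tipa [ 0.69658235 -0.08561893  0.03      ]
```

View pics/a.png

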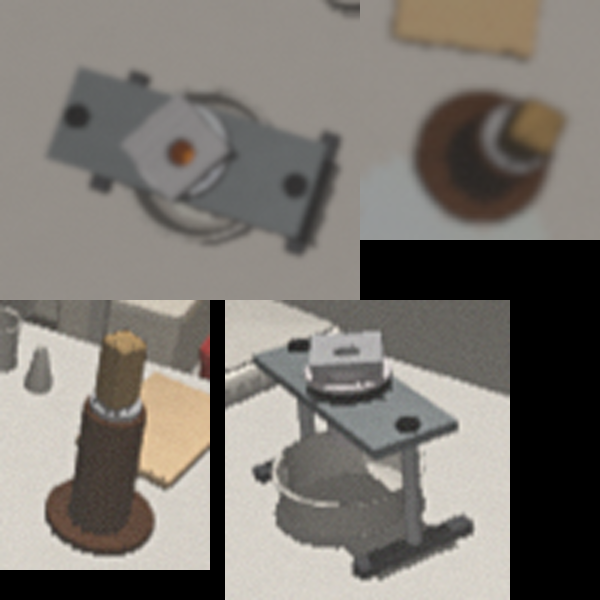

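View pics/wrist0.png

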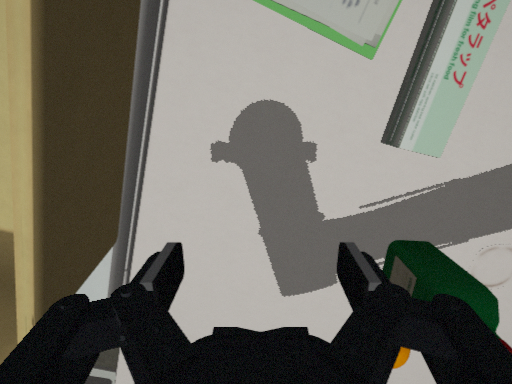

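Run:
```python
from h import *
t=viewer.get_image("top");s=viewer.get_image("scene")
print(cross(ray(t,450,358),ray(s,400,348)))
def go(p,yawdeg=None):
    o=observe();R=o["tool_rot"];print(np.round(R.T@(np.array(p)-o["ee_pos"])/.75,4))
go([.53,-.45,.34]);go([.55,-.1955,.30])
```

```text
(array([ 0.26621796, -0.38105736,  0.21342893]), np.float64(0.00034890072195722883))
[-0.5243  0.1353 -0.1452]
[-0.6391  0.4557 -0.0918]
```

Request:
apply_moves(series="-0.044 0.011 -0.012 0 -1;-0.044 0.011 -0.012 0 -1;-0.044 0.011 -0.012 0 -1;-0.044 0.011 -0.012 0 -1;-0.044 0.011 -0.012 0 -1;-0.044 0.011 -0.012 0 -1;-0.044 0.011 -0.012 0 -1;-0.044 0.011 -0.012 0 -1;-0.044 0.011 -0.012 0 -1;-0.044 0.011 -0.012 0 -1;-0.044 0.011 -0.012 0 -1;-0.044 0.011 -0.012 0 -1")

```text
t: 1.35
ee_pos: [0.5346, -0.4506, 0.3399]
tool_rot: [[-0.965, -0.263, 0.0], [-0.263, 0.965, -0.0], [-0.0, -0.0, -1.0]]
wrist_force: [0.6, -1.0, -0.3]
grip_width: 0.0854
grip_force: 0.0
```

Request:
apply_moves(series="-0.014 0.04 0.006 0 -1;-0.014 0.04 0.006 0 -1;-0.014 0.04 0.006 0 -1;-0.014 0.04 0.006 0 -1;-0.014 0.04 0.006 0 -1;-0.014 0.04 0.006 0 -1;-0.014 0.04 0.006 0 -1;-0.014 0.04 0.006 0 -1;0 0 0 0 -1")

```text
t: 2.1
ee_pos: [0.5513, -0.1938, 0.3028]
tool_rot: [[-0.964, -0.266, -0.0], [-0.266, 0.964, 0.001], [-0.0, 0.001, -1.0]]
wrist_force: [0.5, -0.5, 0.5]
grip_width: 0.0853
grip_force: 0.0
```

Run:
```python
from h import *
o=observe();print(o["t"],o["ee_pos"],o["wrist_force"]);d=viewer.get_image("wrist")
cv2.imwrite("pics/w1.png",d["pixels"][:,:,::-1]);print(proj(d,[.57,-.1955,.156]))
```

```text
2.1 [ 0.5513168  -0.19380076  0.30282582] [ 0.48695106 -0.53260371  0.51941419]
(np.float64(253.85894798295544), np.float64(194.26420874232096))
```

View pics/w1.png

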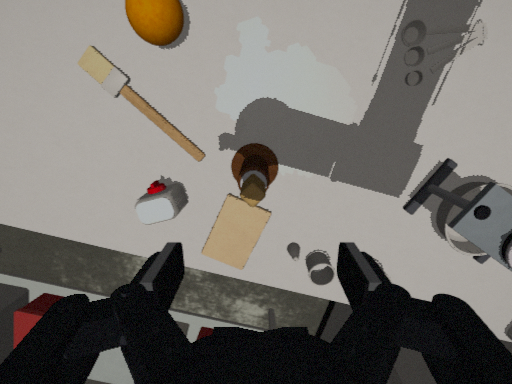

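Run:
```python
from h import *
a=cv2.imread("pics/w1.png")[135:225,205:305]
cv2.imwrite("pics/w1c.png",cv2.resize(a,None,fx=6,fy=6,interpolation=2))
```

```text
(no output)
```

View pics/w1c.png

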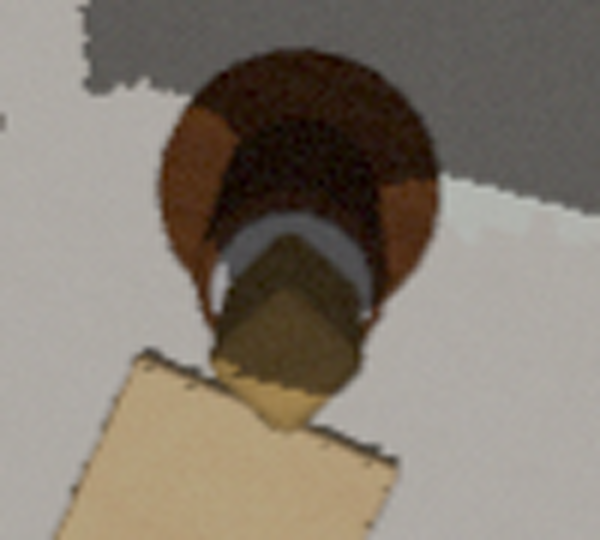

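Run:
```python
from h import *
d=viewer.get_image("wrist");t=viewer.get_image("top")
C=[plane(d,205+u/6-.4,135+v/6-.4,.156) for u,v in((288,288),(212,362),(285,430),(358,368))]
C=np.array(C);m=C.mean(0);print(C,m)
for i in range(4):
    e=C[(i+1)%4]-C[i];print(np.linalg.norm(e),np.degrees(np.arctan2(e[1],e[0]))%90)
u,v=proj(d,m);print(cross(ray(d,u,v),ray(t,339,208)))
R=observe()["tool_rot"];print("tool x az",np.degrees(np.arctan2(R[1,0],R[0,0])), observe()["joint_pos"])
# foot centre from crop ellipse of foot x=(160+440)/2
print("foot",plane(d,205+299/6-.4,135+185/6-.4,.008))
```

```text
[[ 0.55729058 -0.20235032  0.156     ]
 [ 0.57532838 -0.21255133  0.156     ]
 [ 0.5850441  -0.1955559   0.156     ]
 [ 0.56908663 -0.18536725  0.156     ]] [ 0.57168742 -0.1989562   0.156     ]
0.02072252271153075 60.510321575836606
0.01957651444539099 60.24485165137852
0.01893275780064784 57.442257530532316
0.020677807742882963 55.21704252963798
(array([ 0.57234068, -0.19765146,  0.14977819]), np.float64(0.0033050440792780004))
tool x az -164.69624761751103 [-6.15735126e-01  9.97571426e+00 -4.31562289e+00  1.06778279e-02
 -7.56878389e+01 -7.40831526e+01]
foot [ 0.56961978 -0.19996968  0.008     ]
```

Request:
apply_moves(series="0 0 0 -0.0171 -1;0 0 0 -0.0171 -1;0 0 0 -0.0171 -1;0 0 0 -0.0171 -1;0 0 0 -0.0171 -1;0 0 0 -0.0171 -1;0 0 0 -0.0171 -1;0 0 0 0 -1;0 0 0 0 -1")

```text
t: 3.0
ee_pos: [0.5513, -0.1991, 0.3033]
tool_rot: [[-0.529, -0.849, -0.0], [-0.849, 0.529, -0.0], [0.0, -0.0, -1.0]]
wrist_force: [-0.5, 0.1, 0.2]
grip_width: 0.0853
grip_force: 0.0
```

```bash
cat >> h.py <<'E'
def go(p):
    o=observe();R=o["tool_rot"];d=R.T@(np.array(p)-o["ee_pos"])/.75;print("t",round(o["t"],2),"at",np.round(o["ee_pos"],4),"delta",np.round(d,4),"rows>=",np.linalg.norm(d)/.0556,"az",np.degrees(np.arctan2(R[1,0],R[0,0])))
E
python3 - <<'E'
from h import *
go([.5715,-.1980,.116])
d=viewer.get_image("wrist");print(proj(d,[.5715,-.198,.156]))
u,v=map(int,proj(d,[.5715,-.198,.156]))
cv2.imwrite("pics/w2.png",cv2.resize(d["pixels"][v-60:v+40,u-60:u+60,::-1],None,fx=5,fy=5,interpolation=2));print(u,v)
E
```

```text
t 3.0 at [ 0.5513 -0.1991  0.3033] delta [-0.0156 -0.022   0.2497] rows>= 4.517708185763865 az -121.95042340431269
(np.float64(245.74826725911916), np.float64(189.17429804733013))
245 189
```

View pics/w2.png

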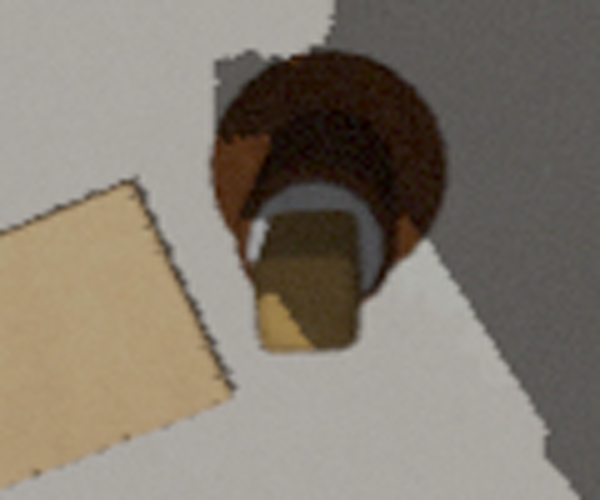

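Request:
apply_moves(series="-0.0156 -0.022 0 0 -1;0 0 0.04 0 -1;0 0 0.045 0 -1;0 0 0.045 0 -1;0 0 0.045 0 -1;0 0 0.04 0 -1;0 0 0.025 0 -1;0 0 0.009 0 -1;0 0 0 0 -1")

```text
t: 3.8
ee_pos: [0.5706, -0.197, 0.1148]
tool_rot: [[-0.527, -0.85, -0.003], [-0.85, 0.527, 0.0], [0.002, 0.003, -1.0]]
wrist_force: [-0.1, 0.3, 0.1]
grip_width: 0.0851
grip_force: 0.0
```

Request:
apply_moves(series="0 0 0 0 1;0 0 0 0 1;0 0 0 0 1;0 0 0 0 1;0 0 0 0 1;0 0 0 0 1;0 0 0 0 1;0 0 0 0 1;0 0 0 0 1;0 0 0 0 1")

```text
t: 4.63
ee_pos: [0.5721, -0.1969, 0.1176]
tool_rot: [[-0.525, -0.851, 0.001], [-0.851, 0.525, -0.0], [-0.0, -0.001, -1.0]]
wrist_force: [-0.2, 0.8, 6.0]
grip_width: 0.0232
grip_force: 59.3
```

Request:
apply_moves(series="0 0 -0.005 0 1;0 0 -0.01 0 1;0 0 -0.025 0 1;0 0 -0.035 0 1;0 0 -0.035 0 1;0 0 -0.035 0 1;0 0 -0.035 0 1;0 0 -0.035 0 1;0 0 -0.03 0 1;0 0 -0.015 0 1;0 0 0 0 1")

```text
t: 5.55
ee_pos: [0.5725, -0.1971, 0.3146]
tool_rot: [[-0.525, -0.851, 0.005], [-0.851, 0.525, -0.001], [-0.002, -0.004, -1.0]]
wrist_force: [0.9, 0.7, -0.5]
grip_width: 0.0232
grip_force: 59.0
```

Run:
```python
from h import *
o=observe();print(o["wrist_force"],o["grip_width"],o["grip_force"],o["wrist_torque"])
# view press from: TCP such that cap is in image centre: cam at tool +x .079, axis leans to -x; want cap at ~ (256,190)
d=viewer.get_image("wrist");print(proj(d,[.5525,.184,.153]))
p=plane(d,d["cx"],d["cy"]-20,.153);print("centre hits",p)
off=np.array([.5525,.184])-p[:2]
go([*(o["ee_pos"][:2]+off),.30])
```

```text
[ 0.92534264  0.72813239 -0.51274772] 0.02324440167157557 58.98667752742767 [-0.00968397  0.01493294 -0.02068609]
(np.float64(402.0049760542094), np.float64(373.93204968056386))
centre hits [ 0.57108456 -0.20106223  0.153     ]
t 5.6 at [ 0.5718 -0.1967  0.3122] delta [-0.4239  0.2897  0.0164] rows>= 9.240015581354742 az -121.68430599435472
```

Request:
apply_moves(series="-0.041 0.024 0 0 1;-0.041 0.024 0 0 1;-0.041 0.024 0 0 1;-0.041 0.024 0 0 1;-0.041 0.024 0 0 1;-0.041 0.024 0 0 1;-0.041 0.024 0 0 1;-0.041 0.024 0 0 1;-0.041 0.024 0 0 1;-0.041 0.024 0 0 1;-0.041 0.024 0 0 1;-0.041 0.024 0 0 1")

```text
t: 6.6
ee_pos: [0.5804, 0.2321, 0.309]
tool_rot: [[-0.525, -0.851, -0.003], [-0.851, 0.525, -0.002], [0.003, 0.002, -1.0]]
wrist_force: [2.0, 0.9, -1.1]
grip_width: 0.0234
grip_force: 59.1
```

Request:
apply_moves(series="0 0 0 0 1;0 0 0 0 1;0 0 0 0 1")

```text
t: 6.85
ee_pos: [0.5808, 0.2305, 0.3094]
tool_rot: [[-0.525, -0.851, -0.003], [-0.851, 0.525, -0.002], [0.003, 0.002, -1.0]]
wrist_force: [0.3, -0.6, -2.2]
grip_width: 0.0235
grip_force: 59.3
```

Run:
```python
from h import *
o=observe();print(o["ee_pos"]);d=viewer.get_image("wrist");u,v=proj(d,[.5525,.184,.153]);print(u,v)
u0,v0=max(0,int(u)-50),max(0,int(v)-40);print(u0,v0,proj(d,o["ee_pos"]+[0,0,-.107]))
cv2.imwrite("pics/w3f.png",d["pixels"][:,:,::-1]);cv2.imwrite("pics/w3.png",cv2.resize(d["pixels"][v0:v0+130,u0:u0+110,::-1],None,fx=4.5,fy=4.5,interpolation=2))
np.savez("w3.npz",**d)
```

```text
[0.58078721 0.23047592 0.30939003]
259.8223130948256 129.3779892295546
209 89 (np.float64(260.1456831156189), np.float64(190.36517429358236))
```

View pics/w3.png

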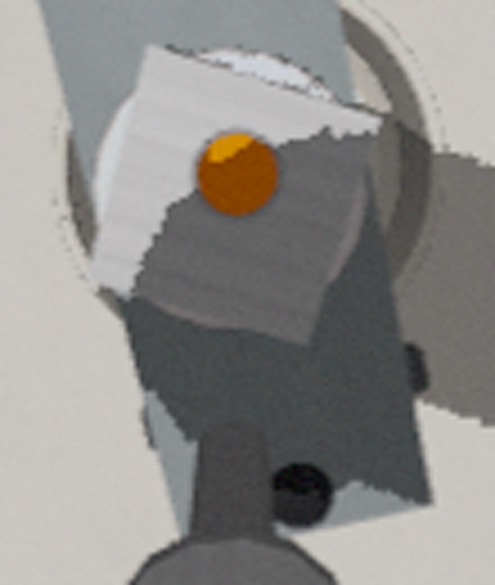

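Run:
```python
from h import *
d=dict(np.load("w3.npz"));o=observe();R=o["tool_rot"];im=d["pixels"].astype(int)
m=((im[...,0]-im[...,2]>60)).astype(np.uint8);m[:95]=0;m[160:]=0
n,l,s,c=cv2.connectedComponentsWithStats(m[:,209:319].copy());i=1+np.argmax(s[1:,4]);print(s[i],c[i]+[209,0])
hu,hv=c[i][0]+209,c[i][1]
h=plane(d,hu,hv,.149);print("hole",h)
rv=lambda x,y:(209+x/4.5-.4,89+y/4.5-.4)
C=np.array([plane(d,*rv(*q),.153) for q in((150,45),(382,124),(308,345),(92,290))]);print(C,C.mean(0),[np.linalg.norm(C[i]-C[i-1]) for i in range(4)])
for r in range(180,204,3):print(r,im[r,244:280].sum(1)//3)
for x in(0,.008):
  for z in(-.107,-.095): print(x,z,proj(d,o["ee_pos"]+R@[x,0,-z]))
```

```text
[ 44 119  18  18 253] [261.28063241 127.32411067]
hole [0.55013099 0.18322987 0.149     ]
[[0.55192107 0.14704324 0.153     ]
 [0.51430708 0.19120114 0.153     ]
 [0.55675667 0.22828654 0.153     ]
 [0.59556181 0.18794616 0.153     ]] [0.55463666 0.18861927 0.153     ] [np.float64(0.05981273753796524), np.float64(0.058006310600705636), np.float64(0.05636749461093393), np.float64(0.05597486212853646)]
180 [143 128  87  71  72  79  73  73  69  73  73  73  75  75  75  75  71  74
  73  74  72  73  71  73  71  69  70  76  72  73  75  73  75  77  76  75]
183 [141 141 144 128  82  71  71  71  73  72  75  70  73  70  71  65  64  67
  67  70  69  71  71  70  73  72  71  74  71  75  73  75  70  75  72  75]
186 [143 143 142 144 142 127  85  84  83  67  66  67  68  70  67  70  67  67
  69  71  68  69  66  66  71  73  69  69  72  73  74  72  73  72  75  74]
189 [155 142 142 142 144 144 145 143 123  64  66  69  73  68  68  67  71  70
  68  72  70  68  64  66  67  75  75  74  71  73  72  70  70  69  75  71]
192 [181 140 141 142 141 141 143 134 105  67  67  72  71  73  66  71  65  70
  67  67  72  71  67  64  63  72  73  67  55  34  13  24  25  26  40  60]
195 [193 174 141 143 144 143 142 125  76  63  66  68  67  70  68  66  67  71
  69  72  68  70  69  67  58  41  13  16  16  12  19  15  13  14  13  20]
198 [199 189 164 142 142 145 143 123  62  67  70  69  71  66  68  65  68  73
  67  74  70  70  69  67  66  55  43  40  38  37  21  18  13  24  36  40]
201 [197 198 188 162 144 144 137 107  59  63  67  68  69  70  67  70  63  68
  65  71  67  67  72  67  62  56  41  37  39  35  41  40  40  39  35  35]
0 -0.107 (np.float64(259.73532292910124), np.float64(189.98903827717191))
0 -0.095 (np.float64(259.71579914220695), np.float64(193.84806437996482))
0.008 -0.107 (np.float64(259.73768952555065), np.float64(182.10154557243266))
0.008 -0.095 (np.float64(259.71807961316443), np.float64(185.63380357090648))
```

Run:
```python
from h import *
go([.5501,.1822,.309]);go([.5501,.1822,.268])
```

```text
t 6.9 at [0.581  0.2299 0.3101] delta [0.0758 0.0017 0.0016] rows>= 1.363882162705412 az -121.69171102178633
t 6.9 at [0.581  0.2299 0.3101] delta [0.0757 0.0016 0.0563] rows>= 1.6961818699318276 az -121.69171102178633
```

Request:
apply_moves(series="0.025 0.0005 0 0 1;0.03 0.0006 0 0 1;0.0207 0.0005 0 0 1;0 0 0.015 0 1;0 0 0.02 0 1;0 0 0.015 0 1;0 0 0.005 0 1;0 0 0 0 1;0 0 0 0 1;0 0 0 0 1")

```text
t: 7.73
ee_pos: [0.5512, 0.1832, 0.2708]
tool_rot: [[-0.525, -0.851, 0.001], [-0.851, 0.525, 0.0], [-0.001, -0.001, -1.0]]
wrist_force: [-0.3, -0.7, -1.8]
grip_width: 0.0236
grip_force: 59.2
```

Run:
```python
from h import *
go([.5501,.1822,.268]);print(observe()["wrist_force"])
d=viewer.get_image("wrist");o=observe();u,v=map(int,proj(d,o["ee_pos"]+[0,0,-.107]));print(u,v)
cv2.imwrite("pics/w4.png",cv2.resize(d["pixels"][v-70:v+60,u-65:u+65,::-1],None,fx=4.5,fy=4.5,interpolation=2))
```

```text
t 7.73 at [0.5512 0.1832 0.2708] delta [0.0018 0.0006 0.0038] rows>= 0.07626714466486456 az -121.67277219202784
[-0.34674027 -0.74822832 -1.82668685]
260 190
```

View pics/w4.png

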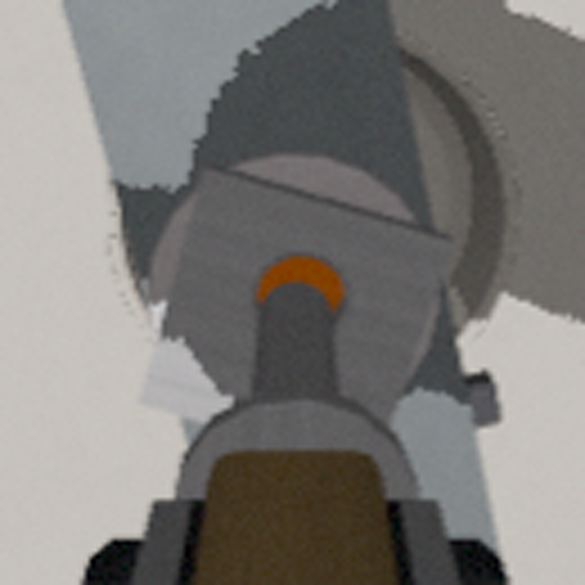

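Request:
apply_moves(series="0.001 0.0004 0.002 0 1;0 0 0.002 0 1;0 0 0.002 0 1;0 0 0.002 0 1;0 0 0.002 0 1;0 0 0.002 0 1;0 0 0.002 0 1;0 0 0.002 0 1;0 0 0.002 0 1;0 0 0 0 1")

```text
t: 8.62
ee_pos: [0.5499, 0.1824, 0.2564]
tool_rot: [[-0.525, -0.851, -0.001], [-0.851, 0.525, -0.0], [0.0, 0.0, -1.0]]
wrist_force: [0.5, -0.8, -2.0]
grip_width: 0.0231
grip_force: 59.2
```

Request:
apply_moves(series="0 0 0.001 0 1;0 0 0.001 0 1;0 0 0.001 0 1;0 0 0.001 0 1;0 0 0 0 1")

```text
t: 9.03
ee_pos: [0.55, 0.1825, 0.2536]
tool_rot: [[-0.525, -0.851, -0.0], [-0.851, 0.525, -0.0], [0.0, 0.0, -1.0]]
wrist_force: [-0.8, 0.5, -1.9]
grip_width: 0.0236
grip_force: 59.2
```

Request:
apply_moves(series="0 0 0.004 0 1;0 0 0.004 0 1;0 0 0.004 0 1;0 0 0.004 0 1;0 0 0 0 1")

```text
t: 9.45
ee_pos: [0.5496, 0.1823, 0.2409]
tool_rot: [[-0.525, -0.851, -0.001], [-0.851, 0.525, -0.001], [0.001, 0.001, -1.0]]
wrist_force: [-0.0, -0.1, -1.8]
grip_width: 0.0229
grip_force: 59.2
```

Request:
apply_moves(series="0 0 0.004 0 1;0 0 0.004 0 1;0 0 0.004 0 1;0 0 0.004 0 1;0 0 0.004 0 1;0 0 0 0 1")

```text
t: 9.95
ee_pos: [0.5497, 0.1823, 0.2259]
tool_rot: [[-0.525, -0.851, -0.001], [-0.851, 0.525, -0.001], [0.001, 0.001, -1.0]]
wrist_force: [-0.6, 0.3, -1.6]
grip_width: 0.0234
grip_force: 59.2
```

Request:
apply_moves(series="0 0 0.003 0 1;0 0 0.003 0 1;0 0 0.0025 0 1;0 0 0.002 0 1;0 0 0 0 1")

```text
t: 10.37
ee_pos: [0.5499, 0.1824, 0.2185]
tool_rot: [[-0.525, -0.851, -0.0], [-0.851, 0.525, -0.0], [0.0, 0.0, -1.0]]
wrist_force: [0.1, 0.1, -1.1]
grip_width: 0.0234
grip_force: 59.2
```

Request:
apply_moves(series="0 0 0.001 0 1;0 0 0.001 0 1;0 0 0.001 0 1;0 0 0.001 0 1;0 0 0.001 0 1")

```text
t: 10.78
ee_pos: [0.5501, 0.1825, 0.2151]
tool_rot: [[-0.525, -0.851, 0.0], [-0.851, 0.525, 0.0], [-0.0, -0.0, -1.0]]
wrist_force: [-0.4, -0.7, -1.2]
grip_width: 0.0234
grip_force: 59.2
```

Request:
apply_moves(series="0 0 0.0007 0 1;0 0 0.0007 0 1;0 0 0.0007 0 1;0 0 0.0007 0 1")

```text
t: 11.12
ee_pos: [0.5501, 0.1825, 0.213]
tool_rot: [[-0.525, -0.851, 0.0], [-0.851, 0.525, 0.0], [-0.0, 0.0, -1.0]]
wrist_force: [0.6, -1.2, -1.4]
grip_width: 0.0233
grip_force: 59.2
```

Request:
apply_moves(series="0 0 0.0007 0 1;0 0 0.0007 0 1;0 0 0.0007 0 1;0 0 0.0007 0 1")

```text
t: 11.45
ee_pos: [0.5502, 0.1825, 0.2112]
tool_rot: [[-0.525, -0.851, 0.0], [-0.851, 0.525, 0.0], [-0.0, -0.0, -1.0]]
wrist_force: [-0.1, -0.0, 2.7]
grip_width: 0.0231
grip_force: 59.7
```

Request:
apply_moves(series="0 0 0.0007 0 1;0 0 0.0007 0 1;0 0 0.0007 0 1;0 0 0.0007 0 1")

```text
t: 11.78
ee_pos: [0.5502, 0.1825, 0.2094]
tool_rot: [[-0.525, -0.851, 0.001], [-0.851, 0.525, 0.0], [-0.001, -0.0, -1.0]]
wrist_force: [-0.9, -1.5, 5.9]
grip_width: 0.0236
grip_force: 60.1
```

Request:
apply_moves(series="0 0 0.0007 0 1;0 0 0.0007 0 1;0 0 0.0007 0 1")

```text
t: 12.03
ee_pos: [0.5504, 0.1825, 0.2081]
tool_rot: [[-0.525, -0.851, 0.001], [-0.851, 0.525, 0.0], [-0.001, -0.001, -1.0]]
wrist_force: [-1.9, -0.5, 6.9]
grip_width: 0.0236
grip_force: 60.4
```

Request:
apply_moves(series="0 0 0.0007 0 1;0 0 0.0007 0 1")

```text
t: 12.2
ee_pos: [0.5505, 0.1825, 0.2072]
tool_rot: [[-0.525, -0.851, 0.001], [-0.851, 0.525, 0.0], [-0.001, -0.001, -1.0]]
wrist_force: [-1.7, -1.0, 8.4]
grip_width: 0.0233
grip_force: 60.4
```

Request:
apply_moves(series="0 0 0.0007 0 1;0 0 0.0007 0 1")

```text
t: 12.37
ee_pos: [0.5505, 0.1825, 0.2062]
tool_rot: [[-0.525, -0.851, 0.002], [-0.851, 0.525, 0.0], [-0.001, -0.001, -1.0]]
wrist_force: [-1.6, -0.8, 7.4]
grip_width: 0.0236
grip_force: 60.4
```

Request:
apply_moves(series="0 0 0.0007 0 1;0 0 0.0007 0 1;0 0 0.0007 0 1")

```text
t: 12.62
ee_pos: [0.5506, 0.1825, 0.2047]
tool_rot: [[-0.525, -0.851, 0.002], [-0.851, 0.525, 0.0], [-0.001, -0.001, -1.0]]
wrist_force: [-1.2, -1.3, 8.0]
grip_width: 0.0232
grip_force: 60.4
```

Request:
apply_moves(series="0 0 0.0007 0 1;0 0 0.0007 0 1;0 0 0.0007 0 1;0 0 0.0007 0 1")

```text
t: 12.95
ee_pos: [0.5506, 0.1825, 0.2026]
tool_rot: [[-0.525, -0.851, 0.002], [-0.851, 0.525, 0.0], [-0.001, -0.001, -1.0]]
wrist_force: [-2.8, -0.4, 6.7]
grip_width: 0.0236
grip_force: 60.4
```

Request:
apply_moves(series="0 0 0.0007 0 1;0 0 0.0007 0 1;0 0 0.0007 0 1;0 0 0.0007 0 1")

```text
t: 13.28
ee_pos: [0.5506, 0.1825, 0.2005]
tool_rot: [[-0.525, -0.851, 0.002], [-0.851, 0.525, 0.0], [-0.001, -0.001, -1.0]]
wrist_force: [-1.1, -0.2, 8.6]
grip_width: 0.0235
grip_force: 60.4
```

Request:
apply_moves(series="0 0 0.0007 0 1;0 0 0.0007 0 1;0 0 0.0007 0 1;0 0 0.0007 0 1;0 0 0.0007 0 1;0 0 0.0007 0 1")

```text
t: 13.78
ee_pos: [0.5506, 0.1826, 0.1973]
tool_rot: [[-0.525, -0.851, 0.002], [-0.851, 0.525, 0.0], [-0.001, -0.001, -1.0]]
wrist_force: [-1.8, -0.7, 6.8]
grip_width: 0.0235
grip_force: 60.4
```

Slipping steadily at about 9 N net.

Request:
apply_moves(series="0 0 0.0007 0 1;0 0 0.0007 0 1;0 0 0.0007 0 1;0 0 0.0007 0 1;0 0 0.0007 0 1;0 0 0.0007 0 1;0 0 0.0007 0 1;0 0 0.0007 0 1;0 0 0.0007 0 1;0 0 0.0007 0 1")

```text
t: 14.62
ee_pos: [0.5506, 0.1825, 0.192]
tool_rot: [[-0.525, -0.851, 0.002], [-0.851, 0.525, 0.0], [-0.001, -0.001, -1.0]]
wrist_force: [-1.5, -1.2, 8.7]
grip_width: 0.0236
grip_force: 60.4
```

Request:
apply_moves(series="0 0 0.0007 0 1;0 0 0.0007 0 1;0 0 0.0007 0 1;0 0 0.0007 0 1;0 0 0.0007 0 1;0 0 0.0007 0 1;0 0 0.0007 0 1;0 0 0.0007 0 1")

```text
t: 15.28
ee_pos: [0.5505, 0.1825, 0.1877]
tool_rot: [[-0.525, -0.851, 0.001], [-0.851, 0.525, 0.0], [-0.001, -0.001, -1.0]]
wrist_force: [-1.3, 0.1, 7.7]
grip_width: 0.0235
grip_force: 60.4
```

Request:
apply_moves(series="0 0 0.0007 0 1;0 0 0.0007 0 1;0 0 0.0007 0 1;0 0 0.0007 0 1;0 0 0.0007 0 1;0 0 0.0007 0 1")

```text
t: 15.78
ee_pos: [0.5499, 0.1825, 0.1832]
tool_rot: [[-0.525, -0.851, -0.001], [-0.851, 0.525, -0.0], [0.001, 0.0, -1.0]]
wrist_force: [0.1, 0.9, -1.6]
grip_width: 0.0232
grip_force: 59.2
```

Request:
apply_moves(series="0 0 0.0007 0 1;0 0 0.0007 0 1;0 0 0.0007 0 1;0 0 0.0007 0 1;0 0 0.0007 0 1;0 0 0.0007 0 1")

```text
t: 16.28
ee_pos: [0.55, 0.1825, 0.1805]
tool_rot: [[-0.525, -0.851, -0.0], [-0.851, 0.525, 0.0], [-0.0, 0.0, -1.0]]
wrist_force: [-0.0, -0.6, -2.0]
grip_width: 0.0231
grip_force: 59.2
```

Request:
apply_moves(series="0 0 -0.005 0 1;0 0 -0.01 0 1;0 0 -0.015 0 1;0 0 -0.015 0 1;0 0 -0.015 0 1;0 0 -0.015 0 1;0 0 -0.015 0 1;0 0 -0.015 0 1;0 0 -0.015 0 1;0 0 -0.015 0 1;0 0 -0.01 0 1;0 0 0 0 1")

```text
t: 17.28
ee_pos: [0.5508, 0.1828, 0.2915]
tool_rot: [[-0.525, -0.851, 0.003], [-0.851, 0.525, 0.001], [-0.002, -0.002, -1.0]]
wrist_force: [0.3, 0.4, -0.7]
grip_width: 0.0232
grip_force: 59.2
```

Request:
apply_moves(series="0 0 -0.02 0 1;0 0 -0.02 0 1;0 0 0 0 1")

```text
t: 17.53
ee_pos: [0.551, 0.1828, 0.3217]
tool_rot: [[-0.525, -0.851, 0.003], [-0.851, 0.525, 0.001], [-0.003, -0.002, -1.0]]
wrist_force: [-0.4, -0.3, 1.2]
grip_width: 0.0235
grip_force: 59.3
```

Run:
```python
from h import *
o=observe();print(o["wrist_force"])
for n in("scene","top"):
    im=viewer.get_image(n)["pixels"].astype(int)
    m=((im[...,0]-im[...,2]>60)&(im[...,0]>90)).astype(np.uint8)
    N,l,s,c=cv2.connectedComponentsWithStats(m)
    print(n,[(list(s[i]),np.round(c[i],1)) for i in range(1,N) if s[i][4]>4])
go([.5718,-.197,.32])
```

```text
[-0.37703084 -0.32337253  1.23269676]
scene [([np.int32(486), np.int32(2), np.int32(3), np.int32(3), np.int32(5)], array([487. ,   2.8])), ([np.int32(16), np.int32(37), np.int32(18), np.int32(2), np.int32(26)], array([24.5, 37.3])), ([np.int32(1), np.int32(39), np.int32(13), np.int32(2), np.int32(22)], array([ 7.4, 39.5])), ([np.int32(22), np.int32(83), np.int32(6), np.int32(2), np.int32(9)], array([24.8, 83.7])), ([np.int32(467), np.int32(109), np.int32(12), np.int32(6), np.int32(21)], array([472.9, 110.8])), ([np.int32(466), np.int32(112), np.int32(6), np.int32(6), np.int32(11)], array([468.6, 115.1])), ([np.int32(44), np.int32(117), np.int32(8), np.int32(3), np.int32(10)], array([ 47.7, 117.9])), ([np.int32(53), np.int32(117), np.int32(7), np.int32(4), np.int32(16)], array([ 55.7, 118.4])), ([np.int32(359), np.int32(117), np.int32(5), np.int32(4), np.int32(10)], array([360.7, 118.2])), ([np.int32(364), np.int32(118), np.int32(13), np.int32(4), np.int32(26)], array([369.7, 119.7])), ([np.int32(462), np.int32(119), np.int32(2), np.int32(4), np.int32(5)], array([462.4, 120.8])), ([np
[... 2639 characters left out ...]
[np.int32(327), np.int32(171), np.int32(3), np.int32(4), np.int32(7)], array([328.3, 172.6])), ([np.int32(380), np.int32(183), np.int32(8), np.int32(5), np.int32(27)], array([384.1, 185.3])), ([np.int32(362), np.int32(211), np.int32(52), np.int32(27), np.int32(152)], array([387.3, 223.8])), ([np.int32(394), np.int32(267), np.int32(28), np.int32(28), np.int32(588)], array([407.2, 280.9])), ([np.int32(47), np.int32(290), np.int32(3), np.int32(3), np.int32(6)], array([ 48.3, 291.2])), ([np.int32(443), np.int32(350), np.int32(15), np.int32(16), np.int32(190)], array([449.9, 357.9]))]
t 17.63 at [0.55   0.1826 0.3189] delta [ 0.4154 -0.2906 -0.0017] rows>= 9.118929578164499 az -121.68298535243167
```

Request:
apply_moves(series="0.0346 -0.0242 0 0 1;0.0346 -0.0242 0 0 1;0.0346 -0.0242 0 0 1;0.0346 -0.0242 0 0 1;0.0346 -0.0242 0 0 1;0.0346 -0.0242 0 0 1;0.0346 -0.0242 0 0 1;0.0346 -0.0242 0 0 1;0.0346 -0.0242 0 0 1;0.0346 -0.0242 0 0 1;0.0346 -0.0242 0 0 1;0.0346 -0.0242 0 0 1")

```text
t: 18.63
ee_pos: [0.5712, -0.1982, 0.3177]
tool_rot: [[-0.525, -0.851, -0.002], [-0.851, 0.525, 0.001], [0.001, 0.002, -1.0]]
wrist_force: [0.9, 0.1, -1.8]
grip_width: 0.0237
grip_force: 59.3
```

Request:
apply_moves(series="0 0 0 0 1;0 0 0 0 1;0 0 0 0 1;0 0 0 0 1")

```text
t: 18.97
ee_pos: [0.5717, -0.1962, 0.3186]
tool_rot: [[-0.525, -0.851, -0.001], [-0.851, 0.525, 0.0], [0.0, 0.001, -1.0]]
wrist_force: [-0.7, 0.5, -1.8]
grip_width: 0.0235
grip_force: 59.4
```

Run:
```python
from h import *
go([.572,-.197,.215]);d=viewer.get_image("wrist");o=observe();u,v=map(int,proj(d,o["ee_pos"]+[0,0,-.107]));print(u,v,o["wrist_force"])
cv2.imwrite("pics/w5.png",cv2.resize(d["pixels"][v-70:v+60,u-65:u+65,::-1],None,fx=4.5,fy=4.5,interpolation=2))
```

```text
t 18.97 at [ 0.5717 -0.1962  0.3186] delta [ 0.0006 -0.0011  0.1381] rows>= 2.4836229420122633 az -121.64896048886828
260 190 [ 0.30141419 -0.05836001 -1.29489627]
```

View pics/w5.png

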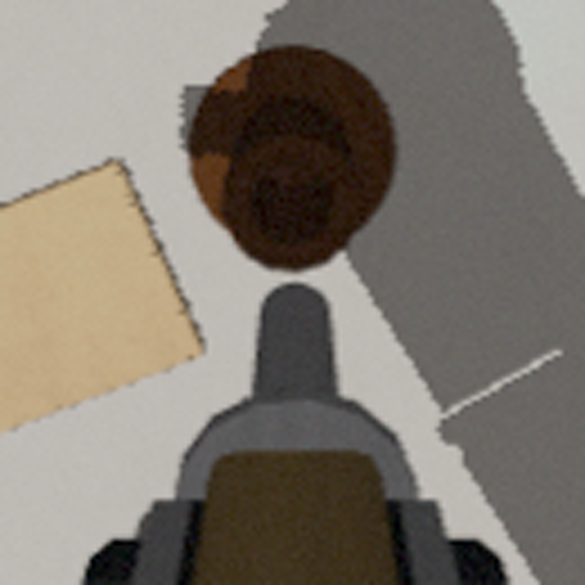

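Request:
apply_moves(series="0.0004 -0.001 0.02 0 1;0 0 0.03 0 1;0 0 0.03 0 1;0 0 0.03 0 1;0 0 0.02 0 1;0 0 0.007 0 1;0 0 0.005 0 1;0 0 0.005 0 1;0 0 0.005 0 1;0 0 0 0 1")

```text
t: 19.85
ee_pos: [0.5725, -0.1973, 0.2054]
tool_rot: [[-0.525, -0.851, 0.001], [-0.851, 0.525, 0.0], [-0.0, -0.0, -1.0]]
wrist_force: [-0.3, -1.0, -1.7]
grip_width: 0.0233
grip_force: 59.3
```

Request:
apply_moves(series="0 0 0.008 0 1;0 0 0.008 0 1;0 0 0.008 0 1;0 0 0.008 0 1;0 0 0.008 0 1;0 0 0.008 0 1;0 0 0 0 1")

```text
t: 20.43
ee_pos: [0.5715, -0.1974, 0.1675]
tool_rot: [[-0.525, -0.851, -0.002], [-0.851, 0.525, 0.0], [0.001, 0.002, -1.0]]
wrist_force: [-0.8, -0.2, -1.8]
grip_width: 0.0235
grip_force: 59.3
```

Request:
apply_moves(series="0 0 0.01 0 1;0 0 0.01 0 1;0 0 0.01 0 1;0 0 0.01 0 1;0 0 0.01 0 1;0 0 0 0 1;0 0 0 0 1")

```text
t: 21.02
ee_pos: [0.572, -0.1976, 0.1311]
tool_rot: [[-0.525, -0.851, -0.001], [-0.851, 0.525, -0.0], [0.001, 0.001, -1.0]]
wrist_force: [0.2, 0.6, -1.7]
grip_width: 0.0238
grip_force: 59.3
```

Request:
apply_moves(series="0 0 0.005 0 1;0 0 0.005 0 1;0 0 0.003 0 1;0 0 0.001 0 1;0 0 0.001 0 1;0 0 0 0 1")

```text
t: 21.52
ee_pos: [0.5723, -0.1975, 0.1205]
tool_rot: [[-0.525, -0.851, -0.0], [-0.851, 0.525, 0.0], [0.0, 0.0, -1.0]]
wrist_force: [0.4, -0.3, -0.5]
grip_width: 0.0232
grip_force: 59.3
```

Request:
apply_moves(series="0 0 0.001 0 1;0 0 0.001 0 1;0 0 0.001 0 1;0 0 0 0 1")

```text
t: 21.85
ee_pos: [0.5723, -0.1975, 0.1182]
tool_rot: [[-0.525, -0.851, -0.0], [-0.851, 0.525, 0.0], [0.0, 0.0, -1.0]]
wrist_force: [-0.4, 0.4, -1.8]
grip_width: 0.0232
grip_force: 59.3
```

Request:
apply_moves(series="0 0 0.0007 0 1;0 0 0.0007 0 1;0 0 0 0 1")

```text
t: 22.1
ee_pos: [0.5724, -0.1976, 0.1177]
tool_rot: [[-0.525, -0.851, 0.0], [-0.851, 0.525, -0.0], [-0.0, -0.0, -1.0]]
wrist_force: [-0.7, 0.7, 3.5]
grip_width: 0.0235
grip_force: 59.9
```

Request:
apply_moves(series="0 0 0.0007 0 1;0 0 0 0 1")

```text
t: 22.27
ee_pos: [0.5725, -0.1976, 0.1176]
tool_rot: [[-0.525, -0.851, 0.001], [-0.851, 0.525, -0.0], [-0.0, -0.001, -1.0]]
wrist_force: [-3.4, 0.6, 6.7]
grip_width: 0.0234
grip_force: 60.6
```

Collar seated at the same height as at pick-up (TCP 0.1176). Release and back off.

Request:
apply_moves(series="0 0 0 0 -1;0 0 0 0 -1;0 0 0 0 -1;0 0 0 0 -1;0 0 0 0 -1;0 0 0 0 -1;0 0 0 0 -1;0 0 0 0 -1;0 0 0 0 -1;0 0 0 0 -1")

```text
t: 23.1
ee_pos: [0.5723, -0.1976, 0.1167]
tool_rot: [[-0.525, -0.851, -0.0], [-0.851, 0.525, -0.0], [0.0, 0.0, -1.0]]
wrist_force: [0.9, -0.8, 0.1]
grip_width: 0.0854
grip_force: 0.0
```

Request:
apply_moves(series="0 0 -0.01 0 -1;0 0 -0.03 0 -1;0 0 -0.04 0 -1;0 0 -0.04 0 -1;0 0 -0.04 0 -1;0 0 -0.04 0 -1;0 0 -0.04 0 -1;0 0 0 0 -1;0 0 0 0 -1;0 0 0 0 -1")

```text
t: 23.93
ee_pos: [0.572, -0.1974, 0.2968]
tool_rot: [[-0.525, -0.851, 0.0], [-0.851, 0.525, 0.0], [-0.0, 0.0, -1.0]]
wrist_force: [0.8, -0.0, -0.7]
grip_width: 0.0852
grip_force: 0.0
```

Run:
```python
from h import *
d=viewer.get_image("wrist");s=viewer.get_image("scene");o=observe();print(o["t"],o["ee_pos"],o["grip_width"])
u,v=map(int,proj(d,[.5722,-.1976,.156]))
a=cv2.resize(d["pixels"][v-60:v+40,u-60:u+40,::-1],(400,400));b=cv2.resize(s["pixels"][150:290,130:370,::-1],(800,466))[:,:]
im=np.zeros((600,800,3),np.uint8);im[:300,:300]=cv2.resize(a,(300,300));im[300:,:514]=cv2.resize(b,(514,300));im[:300,300:]=cv2.resize(s["pixels"][200:290,280:380,::-1],(500,300))
cv2.imwrite("pics/end.png",im)
```

```text
24.0333 [ 0.57171152 -0.1974064   0.29562636] 0.08549554653241617
```

View pics/end.png

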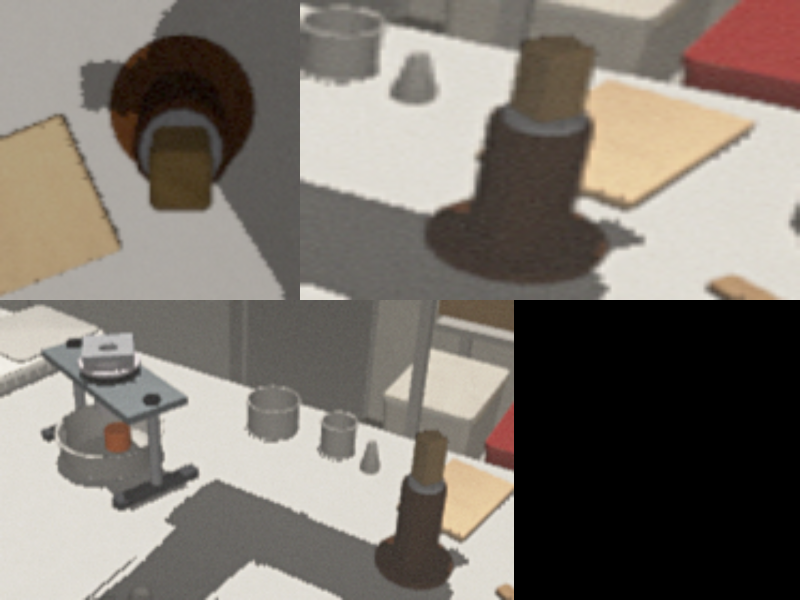

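The piston stands in the dish at about (117,437) in the picture. The pusher sits upright with its collar on the holder's mouth at about (545,118), and the cutters and the piping tip are undisturbed.

```bash
python3 -c "
from workcell import close_job;print(close_job())"
```

```text
the job is handed in; nothing more can be done
None
```

The piston was pushed out into the dish at about 9 to 10 N, the pusher is back in its holder with its collar on the mouth, and the job was handed in at about 24 s.

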